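Clamp a jam jar in a crank jar vise

ROBOT

A 6-joint arm with a two-finger parallel gripper is mounted at the origin on the work surface. World frame = base frame: x ahead of the robot, y to its left, z up, the work surface at z = 0. Lengths are in m, angles in degrees, forces in N, time in s.
With the tool pointing down it reaches from about 0.3 to 0.95 m from the base axis. Payload 3.1 kg.
Tool frame: the origin (TCP) lies between the finger pads; the fingertips stand 8 mm ahead of it and the grasp point (between the pads) lies 11 mm behind it; z points along the fingers, y is the line along which they close (so a half turn about z gives the same grasp; the last joint's range is limited). The gripper opens to 85 mm and grips with 20 to 120 N. Pads are 22 mm wide; open, the fingers measure 114 mm over their backs; the gripper's body (76 mm by 85 mm) begins 54 mm behind the grasp point. The pads swing forward as they close: fully open they stand 13 mm farther back than shut.
Start: joints at [59.376, 17.653, 93.61, -0, 68.738, -3.994], TCP at [0.28, 0.559, 0.218] pointing down, gripper open.
Joint ranges: [-175.34, 175.34], [-45.06, 112.39], [2.9, 150.54], [-68.45, 248.45], [3.09, 151.38], [-168.51, 168.51]. Speed limits (degrees/s): [159.86, 159.86, 180, 180, 180, 180].

INTERFACE

Orientations are given as [roll, pitch, yaw] about the fixed x, y, z axes, in that order (R = Rz(yaw) Ry(pitch) Rx(roll)).
In Python, from workcell import bot gives the robot as it stands.
- The arm moves only by the tool carry_out, never from a script. Its argument "steps" is a list of rows, each a list of 3 entries, a list of its own where there are three numbers: the shift along the tool's x, y, z in cm, then the turn, a rotation vector about the tool's x, y, z in degrees, then the finger opening in cm, from 0 to 8.54. A call has 1 to 10 rows; each row shifts and turns the commanded pose from where the row before left it, along the tool's axes as they then stand; what a row does not reach is not made up. A row lasts 1/12 s, in which the tool goes at most 41.7 mm and 7.16 degrees, less where a joint would pass 70% of its speed; a pose out of reach is approached as far as the arm can. A call is refused whole if a number of a shift passes 4.17 or a number of a turn 7.16, either way. A call with a gripper value outside its range is refused whole. The fingers move at their own pace and stop on an object; "squeeze" is the grip in N (left out, the last holds). Time passes only in rows, so rows that do not move let the fingers close. It gives the time, the measured TCP pose, the force, the opening and the grip force at its end, in the units of the state.
- bot.get_obs(): the state, without advancing time (a new reading comes with each control period).
- bot.grab_frame(name): name is "side" or "top" or "wrist"; returns the picture (384x512x3 uint8, blue, green, red); there is no depth.
- bot.camera_info(name): a dict with "mtx" (3x3 intrinsics, pixels), "eye" and "rotation" of the camera in the world; the wrist camera has in their place "T_tool_cam" (4x4, takes a point from camera to tool coordinates, whose origin is the TCP and whose axes are the flange's). Camera axes: x right, y up, looking along -z (the intrinsics and any distortion apply to the point x, -y, -z); pixel columns grow to the right and rows downward; lengths in m; the calibration is good to about 2 mm. The wrist camera is an equidistant fisheye: a pixel r from the principal point sees the ray r / f radians off the axis. A picture is of the moment at which its call begins: read the wrist's pose just before it. camera_info takes no time and is no camera call.
- bot.job_done(): hands the job in; it is judged then, once.
The state is a dict: "time": time; "joint_positions": joint angles; "qvel": joint speeds; "joint_torque": joint torques, N m; "tcp_pos": TCP position; "tcp_rot": TCP orientation; "force": force on the tool from outside, world axes, zero at the start; "torque": the same for the moment, N m; "grip_width": finger opening in m; "gripper_force": force on a finger pad.
Only numpy, scipy, OpenCV 4.12 (cv2) and the standard library are available. Lean on these libraries where they do the work, as an engineer would, in place of code of your own. Each camera call takes 0.05 s, during which the arm holds its last target. There are 200 camera calls.

TASK

Stand the yellow-lidded jam jar upright on the base of the jar vise, between its two jaws, and let go of it. Then turn the crank clockwise (seen from above) by its knob, steadily and through the heavy point in each turn without letting it race, until the jaws clamp the jar firmly - clearly firmer than the heavy point - but do not force it further, or the glass cracks. Let go of the crank and leave the other kitchen things where they are.

Things in the scene. Friction and masses are not known exactly. Their poses are not given: they have to be found in the camera images.
- vise: The jar vise: white machine fixed to the worktop (place and yaw vary). Origin on the worktop. Its own y axis runs from the fixed jaw (-y end) to the crank (+y end), z up. Base plate top at z = 12 mm, y -170 to +175, x -65 to +65 mm; open above and at both x sides between the jaws. The crank's spindle leans 0.30 rad (17 degrees) from vertical towards the vise's -x.
- nest (a point): Where the jar should stand: point on top of the vise's base plate (12 mm above the worktop) between the jaws, at x = 0, y = -97 mm of the vise; its axes are the vise's. A jar centred here has 6 mm to the fixed jaw and 8 mm or more to the moving jaw. 20 mm off in x is still fine.
- fixed_face (a point): Middle of the rubber face of the fixed white jaw (100 mm wide, 84 mm high), 44 mm above the worktop, at y = -135 mm of the vise, looking to its +y.
- jaw_face (a point): Middle of the rubber face of the moving red jaw (100 mm wide, 80 mm high, 24 mm thick), 44 mm above the worktop, looking to the vise's -y. One clockwise crank turn moves it 14 mm towards the fixed jaw; it cannot be pushed by hand. At first the gap is 14 to 22 mm wider than the jar: 1 to 1.6 turns, until the pads come up hard on the jar; exactly where must be felt.
- hub: Crank disc, 112 mm in diameter, with an off-centre steel weight. Origin on the spindle axis, at x = 0, y = 120, z = 92 mm of the vise; own z axis = spindle axis, out of the machine (leaning to the vise's -x); own x axis points from the axis towards the knob. Any start angle. Turning clockwise, seen looking down on it, closes the jaws. It stays where it is left. Never over 3 rad/s.
- knob_mid (a point): Middle (half-way up) of the crank's orange knob: round, 26 mm in diameter, 48 mm long, parallel to the spindle; 75 mm from the spindle axis and 63 mm out from the hub's origin along it; the arm ends 26 mm below this point. It spins freely on its pin, so the hand need not turn. Load along the turn, at the knob: 5 N on average, heavy once a turn (to 10 N), light opposite (0 to 3 N).
- crank_end (a point): Point on the outer end of the aluminium crank arm, under the knob, 75 mm from the axis and 37 mm out from the hub's origin along it. The arm is sprung on the hub: under load it runs ahead of the disc 1 mm per 1.07 N at the knob, so once the pads are hard on the jar the load climbs 40 to 80 N per rad of turn. Firm: 16 to 22 N at the knob (14 N is the least); over 27 N the glass cracks.
- jar_mid (a point): Middle (half-way up) of the jam jar: amber glass with paper band and yellow lid, 64 mm in diameter, 85 mm high (glass 70 mm, lid 60 mm in diameter above it), about 0.4 kg, standing on the worktop to the robot's right. Its middle is 42.5 mm above its underside.
- mug: Bystander: blue mug, 80 mm wide, 90 mm high; origin under its middle.
- spice: Bystander: small spice jar, green cap, 44 mm wide, 90 mm high; origin under its middle.
- pasta_jar: Bystander: large jar, red cap, 90 mm wide, 150 mm high; origin under its middle.
- pepper_mill: Bystander: dark wooden pepper mill, 56 mm wide, 155 mm high; origin under its middle.
- oil: Bystander: green oil bottle, 66 mm wide, 200 mm high; origin under its middle.
- bowl: Bystander: white bowl, 140 mm wide, 55 mm high; origin under its middle.
- spatula: Bystander: spatula lying on a chopping board at the left.

How it is judged:
By the outcome, as a careful person would: the job done as asked, in the order asked, and still so for the second after the job is handed in, with the robot touching nothing.
It also fails if it takes over 72 s, if anything falls off the work surface, if the arm or the gripper's body presses on something with over 40 N, if the wrist force passes 120 N, or if a joint passes its speed limit or range.

## Working session

There is one attempt and no reset: what is moved stays moved. The work goes in short steps, Python scripts to look and compute and a tool call to move; the robot and the scene stay as the last step left them, time stands still between calls to the robot, and variables do not carry over. Pictures are saved under pics/ and viewed, at most 10 in all, crops included, and the job is handed in when it is done.

Besides the shell and the picture viewer there is one more tool, called by a JSON object that holds its "fn" and its "kwargs". carry_out: Moves the arm, as the interface text tells. Its arguments: {"type":"object","properties":{"steps":{"type":"array"},"squeeze":{"type":"number"}},"required":["steps"]}

```bash
mkdir -p pics; ls; python3 - <<'E'
from workcell import bot
import cv2
o=bot.get_obs();print(o)
for n in("side","top"):
    print(n,bot.camera_info(n))
    cv2.imwrite(f"pics/{n}0.png",cv2.resize(bot.grab_frame(n),(800,600)))
print(bot.camera_info("wrist"))
E
```

```text
pics
{'time': 0.0, 'joint_positions': array([ 5.93765111e+01,  1.77052693e+01,  9.36887723e+01, -1.46617386e-03,
        6.87363901e+01, -3.99325841e+00]), 'qvel': array([ 0.07787587, -0.05031243, -0.00366521, -0.02998274,  0.0925612 ,
       -0.03170959]), 'joint_torque': array([-3.85352705e-04, -4.15247154e+01, -2.76666695e+01, -8.96819370e-05,
        1.00585746e-02,  5.95517768e-07]), 'tcp_pos': array([0.27974451, 0.55795995, 0.217045  ]), 'tcp_rot': array([-1.79869790e+02, -7.72130510e-03,  1.53370294e+02]), 'force': array([-0.43680084,  0.90144927,  0.63207796]), 'torque': array([ 0.0062545 ,  0.04113711, -0.06197417]), 'gripper_force': 0.0, 'grip_width': 0.08522996209165128}
side {'mtx': array([[407.68893161,   0.        , 252.63650008],
       [  0.        , 407.68893161, 183.55502247],
       [  0.        ,   0.        ,   1.        ]]), 'eye': array([-0.20870347, -0.77893491,  0.85141373]), 'rotation': array([ 56.16259465,  -1.08010406, -42.21019668])}
top {'mtx': array([[401.53306647,   0.        , 261.20431734],
       [  0.        , 401.53306647, 189.23494696],
       [  0.        ,   0.        ,   1.        ]]), 'eye': array([0.34879152, 0.00753338, 1.56143295]), 'rotation': array([  7.05177359,   0.87661689, -91.15694195])}
{'mtx': array([[297.31863964,   0.        , 250.41152575],
       [  0.        , 297.31863964, 190.21051873],
       [  0.        ,   0.        ,   1.        ]]), 'T_tool_cam': array([[-3.86984050e-04,  9.55385812e-01,  2.95360457e-01,
         7.47731905e-02],
       [ 9.99999413e-01,  6.68624479e-04, -8.52553253e-04,
        -6.12769250e-04],
       [-1.01200251e-03,  2.95359954e-01, -9.55385510e-01,
        -1.55766571e-01],
       [ 0.00000000e+00,  0.00000000e+00,  0.00000000e+00,
         1.00000000e+00]])}
```

View pics/side0.png

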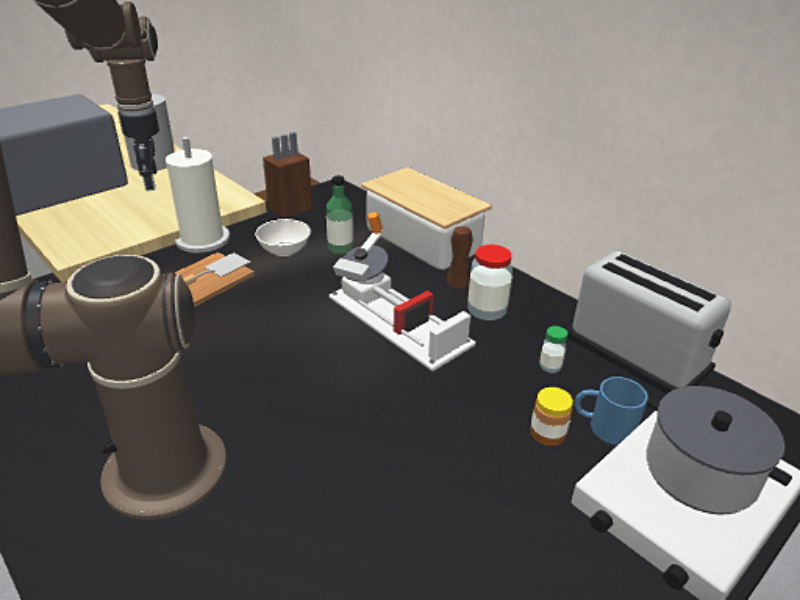

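View pics/top0.png

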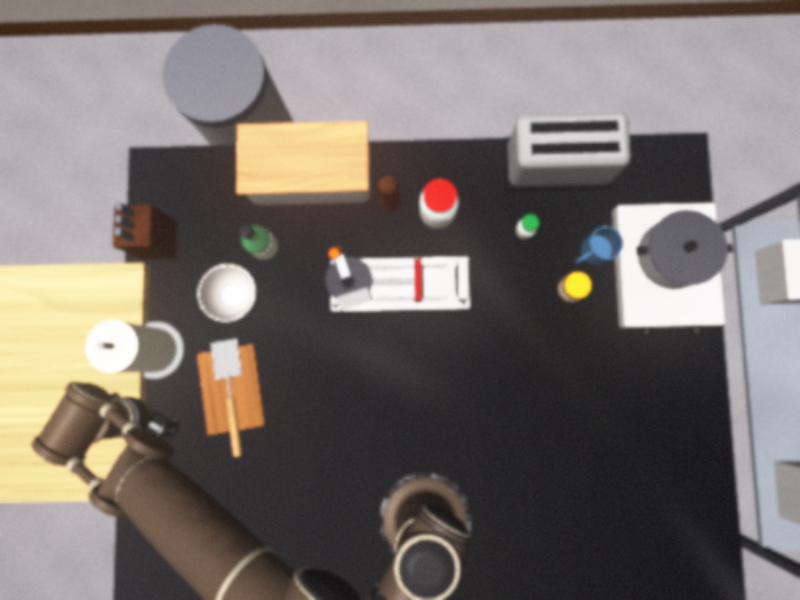

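The top view shows the vise at about (330–470, 257–312) with yaw near 0 and the crank at the left, the knob at (334,253), and the jar lid at (578,285). The mug is at (603,243), and the pasta jar at (439,200) stands behind the vise.

```bash
cat > h.py <<'E'
import numpy as np,cv2
from scipy.spatial.transform import Rotation as R
from workcell import bot
def rm(a): return R.from_euler('xyz',a,degrees=True).as_matrix()
def cam(n,o=None):
    c=bot.camera_info(n);K=c['mtx']
    if n=='wrist':
        T=np.eye(4);T[:3,:3]=rm(o['tcp_rot']);T[:3,3]=o['tcp_pos'];T=T@c['T_tool_cam'];return K,T[:3,:3],T[:3,3],True
    return K,rm(c['rotation']),np.array(c['eye']),False
def proj(C,P):
    K,Rm,e,f=C;p=(np.atleast_2d(P)-e)@Rm*[1,-1,-1]
    if f:
        th=np.arctan2(np.hypot(p[:,0],p[:,1]),p[:,2]);r=th/np.hypot(p[:,0],p[:,1]);q=p[:,:2]*r[:,None]
    else:q=p[:,:2]/p[:,2:]
    return q*K[0,0]+K[:2,2]
def back(C,uv,z):
    K,Rm,e,f=C;q=(np.array(uv,float)-K[:2,2])/K[0,0]
    if f:
        r=np.linalg.norm(q);d=np.array([*(q/r*np.sin(r)),np.cos(r)])
    else:d=np.array([*q,1])
    d=Rm@(d*[1,-1,-1]);return e+d*(z-e[2])/d[2]
def vT(x,y,yaw):
    T=np.eye(4);T[:3,:3]=rm([0,0,yaw]);T[:3,3]=[x,y,0];return T
def hubT(V):
    T=np.eye(4);T[:3,:3]=R.from_rotvec([0,-.3,0]).as_matrix();T[:3,3]=[0,.12,.092];return V@T
def knob(V,a,h=.063,r=.075):  # a: deg, angle about hub axis from vise x
    a=np.radians(a);return (hubT(V)@[r*np.cos(a),r*np.sin(a),h,1])[:3]
E
python3 - <<'E'
from h import *
C=cam('top');S=cam('side');s=1.5625
for n,uv,z in [('TR',(469,257),.012),('BR',(470,308),.012),('BL',(331,312),.012),('jar',(578,285),.085),('mug',(604,243),.09),('spice',(530,223),.09),('pasta',(439,196),.15),('pepper',(388,187),.155)]:
    print(n,back(C,np.array(uv)/s,z).round(3))
for n,uv,z in [('right',(473,345),.012),('near',(434,364),.012),('left',(331,297),.012),('jar',(554,402),.085),('jarbot',(550,440),0),('spice',(557,334),.09),('mug',(621,392),.09)]:
    print(n,back(S,np.array(uv)/s,z).round(3))
print(proj(S,[0.6,0,0])*s)
E
```

```text
TR [ 0.635 -0.127  0.012]
BR [ 0.507 -0.125  0.012]
BL [0.504 0.22  0.012]
jar [ 0.548 -0.376  0.085]
mug [ 0.647 -0.442  0.09 ]
spice [ 0.7   -0.268  0.09 ]
pasta [ 0.754 -0.05   0.15 ]
pepper [0.777 0.067 0.155]
right [ 0.622 -0.13   0.012]
near [ 0.517 -0.119  0.012]
left [0.504 0.202 0.012]
jar [ 0.539 -0.382  0.085]
jarbot [ 0.538 -0.391  0.   ]
spice [ 0.694 -0.275  0.09 ]
mug [ 0.643 -0.447  0.09 ]
[[421.76131858 325.08434586]]
```

{"fn": "carry_out", "kwargs": {"steps": [[[-2.6, -2.85, -0.2], [0, 0, 0], 8.54], [[-2.6, -2.85, -0.2], [0, 0, 0], 8.54], [[-2.6, -2.85, -0.2], [0, 0, 0], 8.54], [[-2.6, -2.85, -0.2], [0, 0, 0], 8.54], [[-2.6, -2.85, -0.2], [0, 0, 0], 8.54], [[-2.6, -2.85, -0.2], [0, 0, 0], 8.54], [[-2.6, -2.85, -0.2], [0, 0, 0], 8.54], [[-2.6, -2.85, -0.2], [0, 0, 0], 8.54], [[-2.6, -2.85, -0.2], [0, 0, 0], 8.54], [[-2.6, -2.85, -0.2], [0, 0, 0], 8.54]]}}

```text
time: 0.93
tcp_pos: [0.3845, 0.1855, 0.2381]
tcp_rot: [-180.0, -0.0, 153.4]
force: [0.9, -0.0, -0.3]
grip_width: 0.0851
gripper_force: 0.0
```

{"fn": "carry_out", "kwargs": {"steps": [[[-2.6, -2.85, -0.2], [0, 0, 0], 8.54], [[-2.6, -2.85, -0.2], [0, 0, 0], 8.54], [[-2.6, -2.85, -0.2], [0, 0, 0], 8.54], [[-2.6, -2.85, -0.2], [0, 0, 0], 8.54], [[-2.6, -2.85, -0.2], [0, 0, 0], 8.54], [[-2.6, -2.85, -0.2], [0, 0, 0], 8.54], [[-2.6, -2.85, -0.2], [0, 0, 0], 8.54], [[-2.6, -2.85, -0.2], [0, 0, 0], 8.54], [[-2.6, -2.85, -0.2], [0, 0, 0], 8.54], [[-2.6, -2.85, -0.2], [0, 0, 0], 8.54]]}}

```text
time: 1.77
tcp_pos: [0.4893, -0.1858, 0.2579]
tcp_rot: [180.0, -0.0, 153.3]
force: [0.9, 0.8, -0.1]
grip_width: 0.0849
gripper_force: 0.0
```

{"fn": "carry_out", "kwargs": {"steps": [[[-2.6, -2.85, 0], [0, 0, 0], 8.54], [[-2.6, -2.85, 0], [0, 0, 0], 8.54], [[-2.6, -2.85, 0], [0, 0, 0], 8.54], [[-2.6, -2.85, 0], [0, 0, 0], 8.54], [[-2.6, -2.85, 0], [0, 0, 0], 8.54], [[0, 0, 0], [0, 0, 0], 8.54], [[0, 0, 0], [0, 0, 0], 8.54]]}}

```text
time: 2.35
tcp_pos: [0.5413, -0.3711, 0.2565]
tcp_rot: [180.0, -0.1, 153.2]
force: [-0.4, 0.8, -0.2]
grip_width: 0.0853
gripper_force: 0.0
```

```bash
python3 - <<'E'
from h import *
o=bot.get_obs();im=bot.grab_frame('wrist')
print(o['time'],o['tcp_pos'],o['tcp_rot'],o['joint_positions'],o['qvel'].round(1))
cv2.imwrite("pics/w1.png",cv2.resize(im,(800,600)))
C=cam('wrist',o);print(proj(C,[[.544,-.38,.085],[.544,-.38,0],[.647,-.445,.09]])*1.5625)
E
```

```text
2.35 [ 0.54127503 -0.37114221  0.25654485] [ 1.79962196e+02 -1.39563443e-01  1.53208087e+02] [-3.82428280e+01  1.94320191e+01  8.67651832e+01  9.72347479e-03
  7.39470886e+01 -1.01453570e+02] [ 2.1 -2.4  2.8  0.9  0.9  0.2]
[[382.33954836 271.45167791]
 [383.93622481 248.93445785]
 [369.03286846 419.0000824 ]]
```

View pics/w1.png

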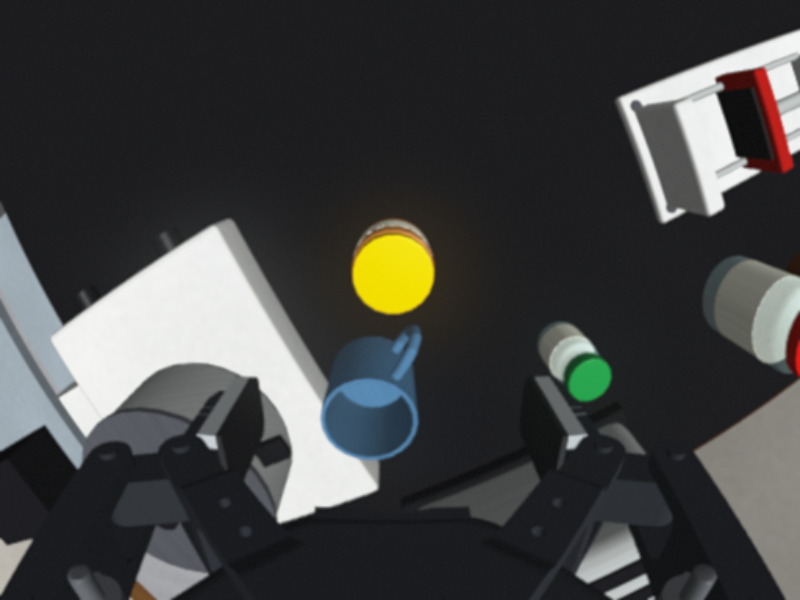

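The wrist view shows the jar lid centred at (393,274), the mug handle's tip at (415,330) and the vise's base corners at (622,98) and (662,222).

```bash
python3 - <<'E'
from h import *
o=bot.get_obs();C=cam('wrist',o);s=1.5625
for uv,z in [((393.5,274),.085),((415,330),.07),((622,98),.012),((662,222),.012),((371,410),.09)]: print(back(C,np.array(uv)/s,z).round(4))
j=back(C,np.array((393.5,274))/s,.085)
print("tool shift cm",rm(o['tcp_rot']).T@(np.r_[j[:2],.055]-o['tcp_pos'])*100)
E
```

```text
[ 0.5493 -0.372   0.085 ]
[ 0.6011 -0.3789  0.07  ]
[ 0.5089 -0.116   0.012 ]
[ 0.6349 -0.1205  0.012 ]
[ 0.6402 -0.4378  0.09  ]
tool shift cm [-0.89190615  0.12794265 20.18243418]
```

{"fn": "carry_out", "kwargs": {"steps": [[[-0.8, 0.1, 3], [0, 0, 0], 8.54], [[0, 0, 3], [0, 0, 0], 8.54], [[0, 0, 3], [0, 0, 0], 8.54], [[0, 0, 3], [0, 0, 0], 8.54], [[0, 0, 2.5], [0, 0, 0], 8.54], [[0, 0, 2.5], [0, 0, 0], 8.54], [[0, 0, 2], [0, 0, 0], 8.54], [[0, 0, 1.5], [0, 0, 0], 8.54], [[0, 0, 0.7], [0, 0, 0], 8.54], [[0, 0, 0], [0, 0, 0], 8.54]]}}

```text
time: 3.23
tcp_pos: [0.5483, -0.3703, 0.0446]
tcp_rot: [179.9, -0.2, 153.4]
force: [0.0, 0.6, 0.1]
grip_width: 0.0852
gripper_force: 0.0
```

{"fn": "carry_out", "kwargs": {"squeeze": 35, "steps": [[[0, 0, 0], [0, 0, 0], 5.5], [[0, 0, 0], [0, 0, 0], 5.5], [[0, 0, 0], [0, 0, 0], 5.5], [[0, 0, 0], [0, 0, 0], 5.5], [[0, 0, 0], [0, 0, 0], 5.5], [[0, 0, 0], [0, 0, 0], 5.5]]}}

```text
time: 3.73
tcp_pos: [0.5507, -0.374, 0.049]
tcp_rot: [-179.9, 0.2, 153.4]
force: [-2.1, -1.2, 5.3]
grip_width: 0.0616
gripper_force: 37.7
```

{"fn": "carry_out", "kwargs": {"steps": [[[0, 0, -1.5], [0, 0, 0], 5.5], [[0, 0, -3], [0, 0, 0], 5.5], [[0, 0, -4], [0, 0, 0], 5.5], [[0, 0, -4], [0, 0, 0], 5.5], [[0, 0, -2], [0, 0, 0], 5.5], [[0.7, 1.5, 0], [0, 0, 0], 5.5], [[1.2, 3.2, 0], [0, 0, 0], 5.5], [[1.4, 3.5, 0], [0, 0, 0], 5.5], [[1.4, 3.5, 0], [0, 0, 0], 5.5], [[1.4, 3.5, 0], [0, 0, 0], 5.5]]}}

```text
time: 4.57
tcp_pos: [0.5612, -0.206, 0.1896]
tcp_rot: [179.9, -0.2, 153.3]
force: [-0.3, 0.2, -4.6]
grip_width: 0.0613
gripper_force: 39.8
```

{"fn": "carry_out", "kwargs": {"steps": [[[1.4, 3.5, 0], [0, 0, 0], 5.5], [[1.4, 3.5, 0], [0, 0, 0], 5.5], [[1.4, 3.5, 0], [0, 0, 0], 5.5], [[1.2, 2.5, 0], [0, 0, 0], 5.5], [[0.8, 1.2, 0], [0, 0, 0], 5.5], [[0, 0, 0], [0, 0, 7], 5.5], [[0, 0, 0], [0, 0, 7], 5.5], [[0, 0, 0], [0, 0, 7], 5.5], [[0, 0, 0], [0, 0, 7], 5.5], [[0, 0, 0], [0, 0, 7], 5.5]]}}

```text
time: 5.4
tcp_pos: [0.5696, -0.0539, 0.19]
tcp_rot: [-179.9, -0.1, 118.0]
force: [0.3, -0.2, -4.1]
grip_width: 0.0612
gripper_force: 39.9
```

{"fn": "carry_out", "kwargs": {"steps": [[[0, 0, 0], [0, 0, 7], 5.5], [[0, 0, 0], [0, 0, 7], 5.5], [[0, 0, 0], [0, 0, 7], 5.5], [[0, 0, 0], [0, 0, 7], 5.5], [[0, 0, 0], [0, 0, 0], 5.5], [[0, 0, 0], [0, 0, 0], 5.5], [[0, 0, 0], [0, 0, 0], 5.5]]}}

```text
time: 5.98
tcp_pos: [0.5705, -0.0542, 0.1906]
tcp_rot: [-179.9, -0.0, 90.5]
force: [0.7, -0.1, -4.5]
grip_width: 0.0613
gripper_force: 39.9
```

```bash
python3 - <<'E'
from h import *
o=bot.get_obs();im=bot.grab_frame('wrist')
print(o['time'],o['tcp_pos'],o['tcp_rot'],o['grip_width'])
cv2.imwrite("pics/w2.png",cv2.resize(im,(800,600)))
C=cam('wrist',o);V=vT(.571,.047,0)
P=np.array([[-.065,-.17,.012,1],[.065,-.17,.012,1],[.065,.175,.012,1],[-.065,.175,.012,1],[0,-.135,.086,1]])
print((proj(C,(P@V.T)[:,:3])*1.5625).round())
E
```

```text
5.9833 [ 0.57048666 -0.05424047  0.19063318] [-1.79916411e+02 -1.72738857e-02  9.05053229e+01] 0.06133077805710625
[[309. 345.]
 [473. 347.]
 [481. -89.]
 [309. -91.]
 [391. 342.]]
```

View pics/w2.png

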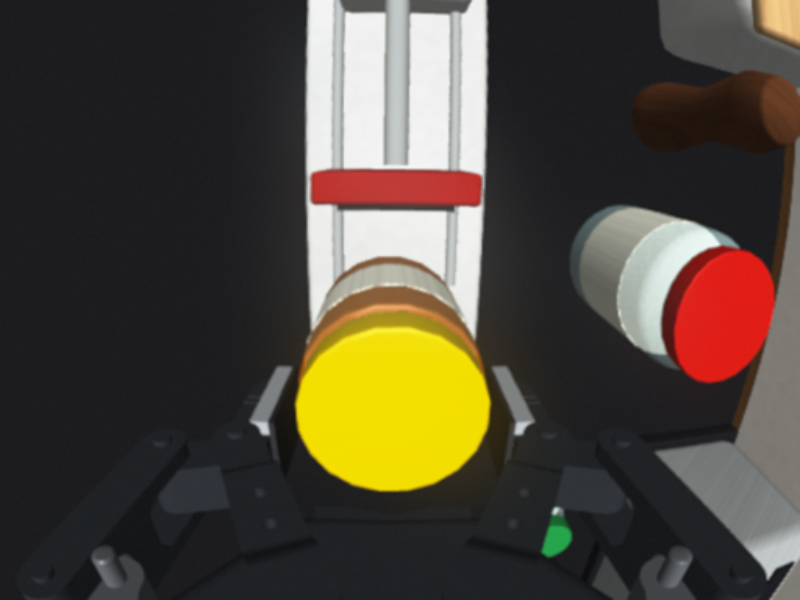

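The red jaw's near top edge is at row 206, and the plate's sides run at columns 308 and 480–485. The jar hides the fixed jaw, so I back off 9 cm to see it.

{"fn": "carry_out", "kwargs": {"steps": [[[-2, 0, 0], [0, 0, 0], 5.5], [[-3, 0, 0], [0, 0, 0], 5.5], [[-3, 0, 0], [0, 0, 0], 5.5], [[-1.5, 0, 0], [0, 0, 0], 5.5], [[0, 0, 0], [0, 0, 0], 5.5], [[0, 0, 0], [0, 0, 0], 5.5], [[0, 0, 0], [0, 0, 0], 5.5]]}}

```text
time: 6.62
tcp_pos: [0.5715, -0.1485, 0.1909]
tcp_rot: [-180.0, -0.1, 90.4]
force: [0.6, 0.5, -4.6]
grip_width: 0.0611
gripper_force: 39.9
```

```bash
python3 - <<'E'
from h import *
o=bot.get_obs();im=bot.grab_frame('wrist')
print(o['time'],o['tcp_pos'],o['tcp_rot'],o['grip_width'])
cv2.imwrite("pics/w3.png",cv2.resize(im[:256],(800,400)))
C=cam('wrist',o);V=vT(.572,.047,0)
P=np.array([[-.065,-.17,.012,1],[.065,-.17,.012,1],[.065,.175,.012,1],[-.065,.175,.012,1],[-.05,-.135,.086,1],[.05,-.135,.086,1]])
print((proj(C,(P@V.T)[:,:3])*1.5625).round())
E
```

```text
6.6167 [ 0.57153527 -0.14854212  0.19094043] [-1.79953701e+02 -8.01257706e-02  9.03770988e+01] 0.06107717152549262
[[ 303.  226.]
 [ 480.  228.]
 [ 475. -173.]
 [ 314. -174.]
 [ 303.  184.]
 [ 481.  186.]]
```

View pics/w3.png

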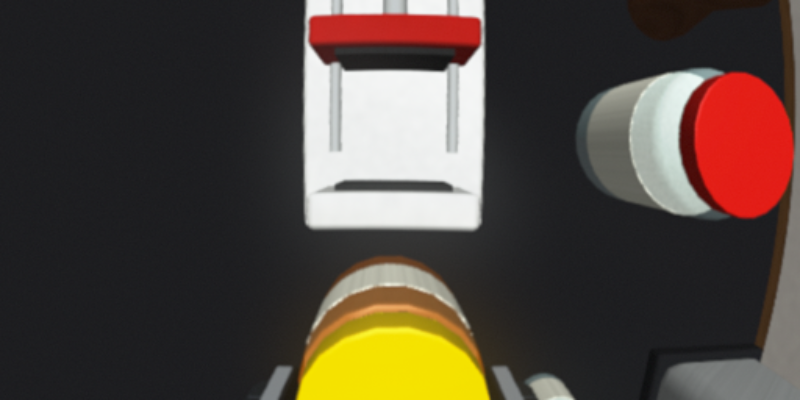

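The fixed jaw's rubber face has its top edge at row 190, across columns 306–482; the red jaw's face is at row 65. The fixed jaw is thus about 3 mm nearer in y than assumed.

```bash
python3 - <<'E'
from h import *
o=bot.get_obs();C=cam('wrist',o);s=1.5625
print('jaw top',back(C,np.array((394,190))/s,.086), 'red face bottom?',back(C,np.array((395,50))/s,.084))
c=bot.get_obs()['tcp_pos'].copy();o['tcp_pos']=np.array([.57049,-.05424,.19063]);o['tcp_rot']=[-179.92,0,90.5]
C=cam('wrist',o);j=back(C,np.array((393,407))/s,.227);print('lid rel tcp',j-o['tcp_pos'])
E
```

```text
jaw top [ 0.57305638 -0.09135381  0.086     ] red face bottom? [ 0.57304417 -0.01110011  0.084     ]
lid rel tcp [0.00094833 0.00382084 0.03637   ]
```

{"fn": "carry_out", "kwargs": {"steps": [[[2, 0.1, 0], [0, 0, 0], 5.5], [[3, 0, 0], [0, 0, 0], 5.5], [[3, 0, 0], [0, 0, 0], 5.5], [[1.3, 0, 1], [0, 0, 0], 5.5], [[0, 0, 2], [0, 0, 0], 5.5], [[0, 0, 2], [0, 0, 0], 5.5], [[0, 0, 1], [0, 0, 0], 5.5], [[0, 0, 0], [0, 0, 0], 5.5], [[0, 0, 0], [0, 0, 0], 5.5]]}}

```text
time: 7.42
tcp_pos: [0.5716, -0.0559, 0.1306]
tcp_rot: [-179.9, -0.0, 90.4]
force: [0.6, -0.3, -4.1]
grip_width: 0.0611
gripper_force: 39.9
```

```bash
python3 - <<'E'
from h import *
o=bot.get_obs();im=bot.grab_frame('wrist')
print(o['time'],o['tcp_pos'],o['tcp_rot'],o['force'],o['grip_width'])
sd=bot.grab_frame('side')
a=cv2.resize(im,(512,384));b=cv2.resize(sd[140:260,190:330],(448,384),interpolation=cv2.INTER_CUBIC)
b=b[:, :288+160][:, :288] if False else cv2.resize(b,(288*1,247))
pad=np.zeros((384,288,3),np.uint8);pad[:247]=b
cv2.imwrite("pics/w4.png",np.hstack([a,pad]))
E
```

```text
7.4167 [ 0.57164334 -0.05585811  0.13056089] [-1.79889938e+02 -1.96663927e-02  9.04065838e+01] [ 0.620772   -0.30517071 -4.08670772] 0.06105576012212878
```

View pics/w4.png

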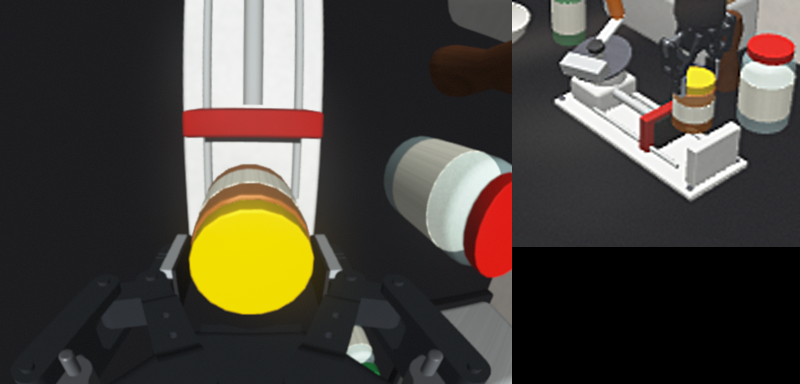

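The jar hangs between the jaws, just above their tops and clear on both sides; I lower it.

{"fn": "carry_out", "kwargs": {"steps": [[[0, 0.1, 1], [0, 0, 0], 5.5], [[0, 0, 1], [0, 0, 0], 5.5], [[0, 0, 1], [0, 0, 0], 5.5], [[0, 0, 1], [0, 0, 0], 5.5], [[0, 0, 1], [0, 0, 0], 5.5], [[0, 0, 0.8], [0, 0, 0], 5.5], [[0, 0, 0.4], [0, 0, 0], 5.5], [[0, 0, 0.2], [0, 0, 0], 5.5], [[0, 0, 0], [0, 0, 0], 5.5], [[0, 0, 0], [0, 0, 0], 5.5]]}}

```text
time: 8.35
tcp_pos: [0.5737, -0.0564, 0.0675]
tcp_rot: [180.0, 0.0, 90.4]
force: [-0.3, 0.1, -3.7]
grip_width: 0.0611
gripper_force: 40.0
```

{"fn": "carry_out", "kwargs": {"steps": [[[0, 0, 0.3], [0, 0, 0], 5.5], [[0, 0, 0.2], [0, 0, 0], 5.5], [[0, 0, 0.1], [0, 0, 0], 5.5], [[0, 0, 0], [0, 0, 0], 5.5], [[0, 0, 0], [0, 0, 0], 5.5]]}}

```text
time: 8.77
tcp_pos: [0.5733, -0.0563, 0.0614]
tcp_rot: [180.0, 0.0, 90.4]
force: [-0.3, 0.0, -3.6]
grip_width: 0.0612
gripper_force: 40.0
```

{"fn": "carry_out", "kwargs": {"steps": [[[0, 0, 0.15], [0, 0, 0], 5.5], [[0, 0, 0.1], [0, 0, 0], 5.5], [[0, 0, 0], [0, 0, 0], 5.5], [[0, 0, 0], [0, 0, 0], 5.5]]}}

```text
time: 9.1
tcp_pos: [0.5735, -0.0562, 0.061]
tcp_rot: [-180.0, -0.0, 90.4]
force: [-5.4, 1.0, 7.7]
grip_width: 0.0609
gripper_force: 41.7
```

{"fn": "carry_out", "kwargs": {"steps": [[[0, 0, -0.1], [0, 0, 0], 7.0], [[0, 0, 0], [0, 0, 0], 7.8], [[0, 0, 0], [0, 0, 0], 8.54], [[0, 0, 0], [0, 0, 0], 8.54], [[0, 0, 0], [0, 0, 0], 8.54], [[0, 0, 0], [0, 0, 0], 8.54]]}}

```text
time: 9.6
tcp_pos: [0.5734, -0.0564, 0.0597]
tcp_rot: [180.0, 0.0, 90.4]
force: [-0.2, -0.1, -0.2]
grip_width: 0.0856
gripper_force: 0.0
```

{"fn": "carry_out", "kwargs": {"steps": [[[0, 0, -1], [0, 0, 0], 8.54], [[0, 0, -2], [0, 0, 0], 8.54], [[0, 0, -3], [0, 0, 0], 8.54], [[0, 0, -4], [0, 0, 0], 8.54], [[0, 0, -4], [0, 0, 0], 8.54], [[0, 0, -4], [0, 0, 0], 8.54], [[0, 0, -4], [0, 0, 0], 8.54], [[0, 0, -2], [0, 0, 0], 8.54], [[0, 0, 0], [0, 0, 0], 8.54], [[0, 0, 0], [0, 0, 0], 8.54]]}}

```text
time: 10.43
tcp_pos: [0.5743, -0.0565, 0.3026]
tcp_rot: [179.7, 0.0, 90.4]
force: [-0.3, -0.0, -1.1]
grip_width: 0.0854
gripper_force: 0.0
```

```bash
python3 - <<'E'
from h import *
o=bot.get_obs();im=bot.grab_frame('wrist')
print(o['time'],o['tcp_pos'],o['tcp_rot'],o['joint_positions'])
cv2.imwrite("pics/w5.png",cv2.resize(im,(800,600)))
C=cam('wrist',o);V=vT(.573,.0436,.4)
print('jar',proj(C,(V@[0,-.097,.097,1])[:3])*1.5625)
for a in range(0,360,30): print(a,(proj(C,[knob(V,a,.087),knob(V,a,.063)])*1.5625).round().tolist(),knob(V,a).round(3))
E
```

```text
10.4333 [ 0.57432299 -0.05649088  0.30257409] [1.79721521e+02 4.94193859e-02 9.03685548e+01] [-9.94120767e+00  8.39493880e+00  9.50788674e+01  1.25425694e-03
  7.62433662e+01 -1.03101778e+01]
jar [[388.76993251 248.77537221]]
0 [[467.0, -75.0], [473.0, -59.0]] [0.625 0.164 0.174]
30 [[449.0, -122.0], [455.0, -103.0]] [0.615 0.201 0.171]
60 [[404.0, -148.0], [414.0, -130.0]] [0.589 0.229 0.163]
90 [[349.0, -148.0], [362.0, -132.0]] [0.553 0.238 0.152]
120 [[298.0, -126.0], [313.0, -111.0]] [0.517 0.228 0.141]
150 [[261.0, -86.0], [278.0, -74.0]] [0.491 0.201 0.133]
180 [[246.0, -39.0], [264.0, -28.0]] [0.482 0.163 0.13 ]
210 [[256.0, 6.0], [274.0, 15.0]] [0.492 0.126 0.133]
240 [[291.0, 38.0], [308.0, 45.0]] [0.518 0.098 0.141]
270 [[345.0, 45.0], [360.0, 53.0]] [0.554 0.088 0.152]
300 [[406.0, 24.0], [416.0, 34.0]] [0.59  0.099 0.163]
330 [[452.0, -21.0], [459.0, -7.0]] [0.616 0.126 0.171]
```

View pics/w5.png

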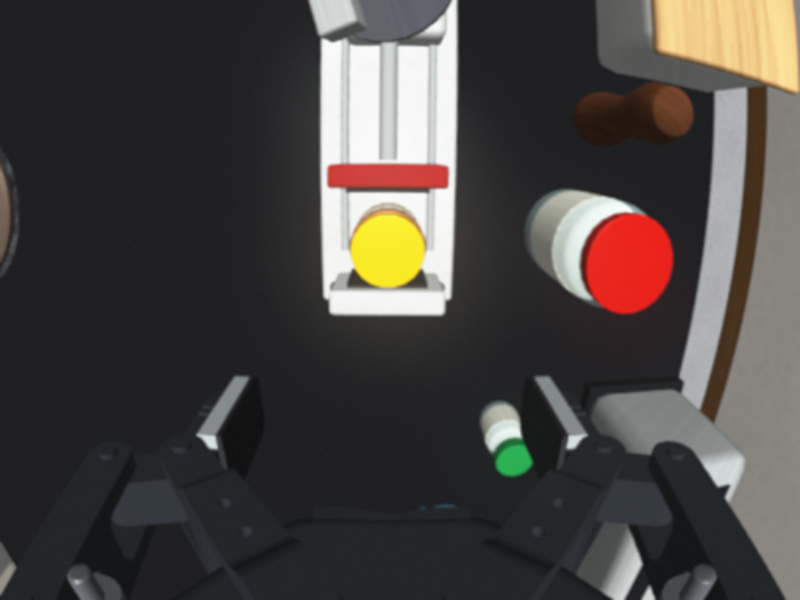

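The jar stands upright at (388,249), matching the nest's projection, with gaps on both sides. Now the crank angle, from the top and side pictures (knob at (334,253) and (375,222)).

```bash
python3 - <<'E'
from h import *
V=vT(.573,.0436,.4);T=cam('top');S=cam('side')
for a in range(0,360,10):
    e=np.r_[proj(T,knob(V,a,.080))[0]*1.5625-[334,253],proj(S,knob(V,a))[0]*1.5625-[375,224]]
    if np.abs(e).max()<25: print(a,e.round(1),knob(V,a).round(3))
H=hubT(V)
o=bot.get_obs()
for yaw in (0,90,60,120,30):
  # tool z=-spindle
  z=-H[:3,2];x=np.array([np.cos(np.radians(yaw)),np.sin(np.radians(yaw)),0]);x-=z*(x@z);x/=np.linalg.norm(x)
  Q=np.c_[x,np.cross(z,x),z]
  print(yaw,R.from_matrix(Q).as_euler('xyz',degrees=True).round(2), R.from_matrix(rm(o['tcp_rot']).T@Q).as_rotvec(degrees=True).round(2))
E
```

```text
0 [10.8 -1.2  6.9  0.6] [0.625 0.164 0.174]
10 [ 5.  -0.5  2.7 -1.2] [0.624 0.177 0.174]
20 [-0.6  1.2 -2.1 -2.4] [0.621 0.19  0.173]
30 [-5.8  3.8 -7.3 -2.9] [0.615 0.201 0.171]
40 [-10.4   7.3 -12.7  -2.7] [0.608 0.212 0.169]
50 [-14.3  11.5 -18.3  -1.9] [0.599 0.221 0.166]
60 [-17.4  16.4 -23.9  -0.5] [0.589 0.229 0.163]
340 [22.4  0.5 13.2  6. ] [0.621 0.138 0.173]
350 [16.7 -0.8 10.5  3. ] [0.624 0.151 0.174]
0 [-1.7987e+02 -1.7190e+01 -4.0000e-02] [-13.42  13.54  89.65]
90 [ 1.6281e+02 -1.1000e-01  9.0030e+01] [-17.16   0.07   0.35]
60 [164.9   -8.31  62.23] [-16.78   4.39  29.02]
120 [164.79   8.1  117.81] [-16.81  -4.25 -28.3 ]
30 [171.02 -14.71  32.3 ] [-15.59   8.88  58.77]
```

{"fn": "carry_out", "kwargs": {"steps": [[[0, 0, 0], [-5.72, 0, 0], 6], [[1, 0, 0], [-5.72, 0, 0], 6], [[2, 0, 0], [-5.72, 0, 0], 6], [[3, 0.1, 0], [0, 0, 0], 6], [[3.5, 0.1, 0.5], [0, 0, 0], 6], [[3.5, 0.1, 0.5], [0, 0, 0], 6], [[3.5, 0.1, 0.5], [0, 0, 0], 6], [[3.5, 0.1, 1], [0, 0, 0], 6], [[2.7, 0.1, 1], [0, 0, 0], 6], [[1.5, 0.1, 1], [0, 0, 0], 6]]}}

```text
time: 11.32
tcp_pos: [0.5897, 0.1886, 0.2555]
tcp_rot: [163.1, 0.0, 90.5]
force: [0.7, 0.3, 0.2]
grip_width: 0.0603
gripper_force: 0.0
```

{"fn": "carry_out", "kwargs": {"steps": [[[0, 0, 0], [0, 0, 0], 6], [[0, 0, 0], [0, 0, 0], 6], [[0, 0, 0], [0, 0, 0], 6]]}}

```text
time: 11.57
tcp_pos: [0.5907, 0.185, 0.2572]
tcp_rot: [163.0, 0.1, 90.4]
force: [1.2, -0.5, -0.3]
grip_width: 0.0599
gripper_force: 0.0
```

```bash
python3 - <<'E'
from h import *
o=bot.get_obs();im=bot.grab_frame('wrist')
print(o['time'],o['tcp_pos'],o['tcp_rot'],o['joint_positions'],o['force'])
cv2.imwrite("pics/w6.png",cv2.resize(im,(800,600)))
C=cam('wrist',o);V=vT(.573,.0436,.4)
for a in (0,10,16,20,30): print(a,(proj(C,[knob(V,a,.087),knob(V,a,.039)])*1.5625).round().tolist())
print((proj(C,[(hubT(V)@[0,0,h,1])[:3] for h in (0,.037)])*1.5625).round())
E
```

```text
11.5667 [0.59073227 0.18498715 0.25722014] [1.63009027e+02 7.84606323e-02 9.03668192e+01] [ 15.77338439   5.54314264 105.22888526  -5.67175676  52.96859648
  18.16560496] [ 1.24412301 -0.48415173 -0.27858626]
0 [[407.0, 348.0], [405.0, 317.0]]
10 [[405.0, 325.0], [403.0, 297.0]]
16 [[402.0, 310.0], [400.0, 285.0]]
20 [[398.0, 301.0], [398.0, 277.0]]
30 [[387.0, 278.0], [388.0, 257.0]]
[[297. 298.]
 [285. 316.]]
```

View pics/w6.png

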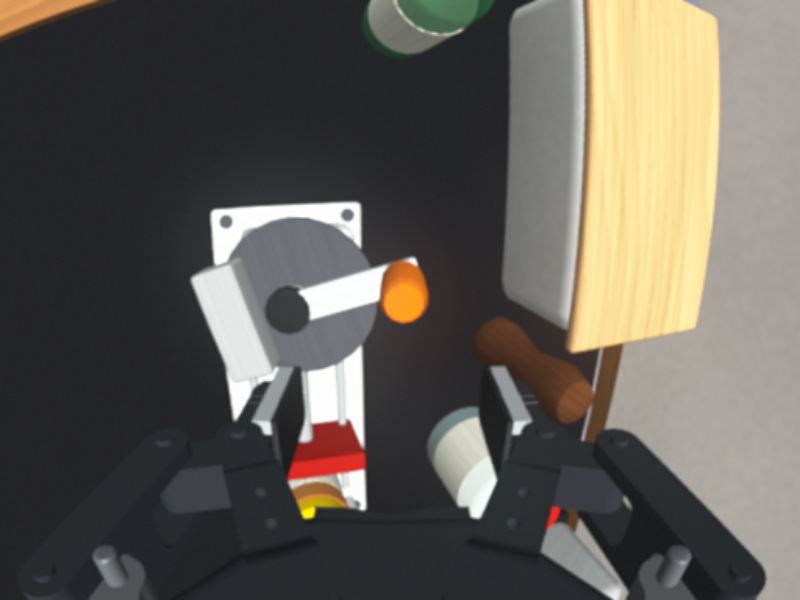

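The knob's top centre is at (405,297), the arm points to about 20° and the steel weight is opposite.

```bash
python3 - <<'E'
from h import *
o=bot.get_obs();V=vT(.573,.0436,.4);H=hubT(V);C=cam('wrist',o);Hi=np.linalg.inv(H)
for uv,h in (((405.5,296),.087),((402,268),.039),((289,310),.037)):
  q=np.array(uv)/1.5625;a=back(C,q,.25);b=back(C,q,.1)
  A=Hi@[*a,1];B=Hi@[*b,1];p=A+(B-A)*(h-A[2])/(B[2]-A[2]);print(p[:3].round(4),np.hypot(*p[:2]),np.degrees(np.arctan2(p[1],p[0])))
  if h>.08:
    tgt=(H@[p[0],p[1],.056,1])[:3];print('shift',rm(o['tcp_rot']).T@(tgt-o['tcp_pos'])*100)
E
```

```text
[0.0749 0.0278 0.087 ] 0.07985121697323407 20.34686320280578
shift [0.69071851 0.75565579 9.69978585]
[0.0741 0.0305 0.039 ] 0.08010362522153444 22.37668685089883
[0.0034 0.0033 0.037 ] 0.004728374402976623 44.24274478679488
```

{"fn": "carry_out", "kwargs": {"steps": [[[0.35, 0.4, 1], [0, 0, 0], 6], [[0.35, 0.35, 1.5], [0, 0, 0], 6], [[0, 0, 1.5], [0, 0, 0], 6], [[0, 0, 1.5], [0, 0, 0], 6], [[0, 0, 1.5], [0, 0, 0], 6], [[0, 0, 1.5], [0, 0, 0], 6], [[0, 0, 0.8], [0, 0, 0], 6], [[0, 0, 0.4], [0, 0, 0], 6], [[0, 0, 0], [0, 0, 0], 6], [[0, 0, 0], [0, 0, 0], 6]]}}

```text
time: 12.45
tcp_pos: [0.6279, 0.1928, 0.1689]
tcp_rot: [162.8, -0.0, 90.3]
force: [0.9, 0.0, 0.6]
grip_width: 0.06
gripper_force: 0.0
```

{"fn": "carry_out", "kwargs": {"squeeze": 40, "steps": [[[0, 0, 0], [0, 0, 0], 3.5], [[0, 0, 0], [0, 0, 0], 2.2], [[0, 0, 0], [0, 0, 0], 2], [[0, 0, 0], [0, 0, 0], 2], [[0, 0, 0], [0, 0, 0], 2], [[0, 0, 0], [0, 0, 0], 2]]}}

```text
time: 12.95
tcp_pos: [0.6248, 0.1932, 0.1687]
tcp_rot: [163.1, 0.0, 90.3]
force: [-8.3, 0.2, 4.9]
grip_width: 0.0234
gripper_force: 38.8
```

```bash
python3 - <<'E'
from h import *
o=bot.get_obs();V=vT(.573,.0436,.4);Hi=np.linalg.inv(hubT(V));print((Hi@[*o['tcp_pos'],1]).round(4),o['tcp_rot'],o['torque'])
r=7.5;d=6.
# rows: (tool x, tool y) per 6 deg step clockwise starting at a=19
for k in range(60):
  a=np.radians(19-d*k);b=np.radians(19-d*(k+1))
  print("%d:[%.2f,%.2f]"%(19-d*k,r*(np.sin(b)-np.sin(a)),r*(np.cos(b)-np.cos(a))),end=' ' if k%10<9 else '\n')
E
```

```text
[0.0731 0.0293 0.0576 1.    ] [1.63136331e+02 2.03865743e-02 9.03457221e+01] [-0.07769106  1.22561714 -0.02203184]
19:[-0.75,0.22] 13:[-0.77,0.14] 7:[-0.78,0.05] 1:[-0.78,-0.03] -5:[-0.78,-0.11] -11:[-0.76,-0.19] -17:[-0.74,-0.27] -23:[-0.71,-0.34] -29:[-0.67,-0.42] -35:[-0.62,-0.48]
-41:[-0.56,-0.55] -47:[-0.50,-0.60] -53:[-0.44,-0.65] -59:[-0.37,-0.69] -65:[-0.29,-0.73] -71:[-0.22,-0.75] -77:[-0.14,-0.77] -83:[-0.05,-0.78] -89:[0.03,-0.78] -95:[0.11,-0.78]
-101:[0.19,-0.76] -107:[0.27,-0.74] -113:[0.34,-0.71] -119:[0.42,-0.67] -125:[0.48,-0.62] -131:[0.55,-0.56] -137:[0.60,-0.50] -143:[0.65,-0.44] -149:[0.69,-0.37] -155:[0.73,-0.29]
-161:[0.75,-0.22] -167:[0.77,-0.14] -173:[0.78,-0.05] -179:[0.78,0.03] -185:[0.78,0.11] -191:[0.76,0.19] -197:[0.74,0.27] -203:[0.71,0.34] -209:[0.67,0.42] -215:[0.62,0.48]
-221:[0.56,0.55] -227:[0.50,0.60] -233:[0.44,0.65] -239:[0.37,0.69] -245:[0.29,0.73] -251:[0.22,0.75] -257:[0.14,0.77] -263:[0.05,0.78] -269:[-0.03,0.78] -275:[-0.11,0.78]
-281:[-0.19,0.76] -287:[-0.27,0.74] -293:[-0.34,0.71] -299:[-0.42,0.67] -305:[-0.48,0.62] -311:[-0.55,0.56] -317:[-0.60,0.50] -323:[-0.65,0.44] -329:[-0.69,0.37] -335:[-0.73,0.29]
```

{"fn": "carry_out", "kwargs": {"steps": [[[-0.2, -0.2, 0], [0, 0, 0], 2], [[-0.45, 0.1, 0], [0, 0, 0], 2], [[-0.75, 0.15, 0], [0, 0, 0], 2], [[-0.78, 0.08, 0], [0, 0, 0], 2], [[-0.78, 0, 0], [0, 0, 0], 2], [[-0.78, -0.08, 0], [0, 0, 0], 2], [[-0.77, -0.16, 0], [0, 0, 0], 2], [[-0.75, -0.24, 0], [0, 0, 0], 2], [[-0.71, -0.32, 0], [0, 0, 0], 2]]}}

```text
time: 13.7
tcp_pos: [0.6191, 0.1372, 0.1669]
tcp_rot: [163.0, -0.4, 90.3]
force: [-9.2, 12.8, 5.4]
grip_width: 0.0235
gripper_force: 39.7
```

```bash
cat > st.py <<'E'
from h import *
o=bot.get_obs();V=vT(.573,.0436,.4);H=hubT(V);p=(np.linalg.inv(H)@[*o['tcp_pos'],1])
c=np.array([.0012,.0025])
d=p[:2]-c;a=np.arctan2(d[1],d[0]);f=H[:3,:3].T@o['force']
print('t %.2f hub'%o['time'],p[:3].round(4),'ang %.1f r %.4f'%(np.degrees(a),np.hypot(*d)),'load %.1f radial %.1f ax %.1f'%(f[:2]@[-np.sin(a),np.cos(a)],f[:2]@[np.cos(a),np.sin(a)],f[2]),'grip',o['grip_width'].round(4))
E
python3 st.py
```

```text
Traceback (most recent call last):
  File "st.py", line 5, in <module>
    print('t %.2f hub'%o['time'],p[:3].round(4),'ang %.1f r %.4f'%(np.degrees(a),np.hypot(*d)),'load %.1f radial %.1f ax %.1f'%(f[:2]@[-np.sin(a),np.cos(a)],f[:2]@[np.cos(a),np.sin(a)],f[2]),'grip',o['grip_width'].round(4))
                                                                                                                                                                                                      ^^^^^^^^^^^^^^^^^^^^^
AttributeError: 'float' object has no attribute 'round'
```

```bash
sed -i "s/o\['grip_width'\].round(4)/round(o['grip_width'],4)/" st.py; python3 st.py
```

```text
t 13.70 hub [ 0.0668 -0.0268  0.0577] ang -24.0 r 0.0719 load 8.8 radial -11.8 ax 7.9 grip 0.0235
```

{"fn": "carry_out", "kwargs": {"steps": [[[-0.6, -0.5, -0.1], [0, 0, 0], 2], [[-0.56, -0.6, -0.1], [0, 0, 0], 2], [[-0.5, -0.65, -0.1], [0, 0, 0], 2], [[-0.5, -0.6, 0], [0, 0, 0], 2], [[-0.44, -0.65, 0], [0, 0, 0], 2], [[-0.37, -0.69, 0], [0, 0, 0], 2], [[-0.29, -0.73, 0], [0, 0, 0], 2], [[-0.22, -0.75, 0], [0, 0, 0], 2], [[-0.14, -0.77, 0], [0, 0, 0], 2], [[-0.05, -0.78, 0], [0, 0, 0], 2]]}}

```text
time: 14.53
tcp_pos: [0.5605, 0.0982, 0.1499]
tcp_rot: [162.2, -0.2, 90.4]
force: [18.0, 7.4, -17.8]
grip_width: 0.0237
gripper_force: 40.3
```

```bash
python3 st.py
```

```text
t 14.53 hub [ 0.0055 -0.0653  0.0589] ang -86.4 r 0.0680 load 12.4 radial -6.5 ax -22.3 grip 0.0237
```

```bash
cat > st.py <<'E'
from h import *
import sys
d=float(sys.argv[1]) if len(sys.argv)>1 else 6;N=int(sys.argv[2]) if len(sys.argv)>2 else 10
o=bot.get_obs();V=vT(.573,.0436,.4);H=hubT(V);p=(np.linalg.inv(H)@[*o['tcp_pos'],1])
with open('log','a') as L: L.write(' '.join(map(str,[o['time'],*p[:3],*o['force']]))+'\n')
c=np.array([-.0015,.008]) if len(sys.argv)<5 else np.array(sys.argv[3:5],float)
v=p[:2]-c;a=np.arctan2(v[1],v[0]);f=H[:3,:3].T@o['force'];er=np.array([np.cos(a),np.sin(a)]);et=np.array([-er[1],er[0]])
ld,fr=f[:2]@et,f[:2]@er
print('t %.2f hub'%o['time'],p[:3].round(4),'ang %.1f r %.4f'%(np.degrees(a),np.hypot(*v)),'load %.1f radial %.1f ax %.1f'%(ld,fr,f[2]),'grip',round(o['grip_width'],4))
cc=fr/2.7e3/N; ac=a-(ld/2.7e3)/.075
for k in range(N):
    u=ac-np.radians(d)*k;w=u-np.radians(d);s=.075*np.array([np.cos(w)-np.cos(u),np.sin(w)-np.sin(u)])+cc*np.array([np.cos(u),np.sin(u)])
    print('[%.2f,%.2f]'%(s[1]*100,s[0]*100),end=' ')
print('z %.2f'%(-f[2]/1e4*100))
E
python3 st.py
```

```text
t 14.53 hub [ 0.0055 -0.0653  0.0589] ang -84.6 r 0.0737 load 12.6 radial -6.1 ax -22.3 grip 0.0237
[0.04,-0.79] [0.12,-0.78] [0.20,-0.76] [0.28,-0.74] [0.35,-0.70] [0.43,-0.66] [0.49,-0.61] [0.55,-0.56] [0.61,-0.50] [0.66,-0.43] z 0.22
```

{"fn": "carry_out", "kwargs": {"steps": [[[0.04, -0.79, 0.1], [0, 0, 0], 2], [[0.12, -0.78, 0.1], [0, 0, 0], 2], [[0.2, -0.76, 0], [0, 0, 0], 2], [[0.28, -0.74, 0], [0, 0, 0], 2], [[0.35, -0.7, 0], [0, 0, 0], 2], [[0.43, -0.66, 0], [0, 0, 0], 2], [[0.49, -0.61, 0], [0, 0, 0], 2], [[0.55, -0.56, 0], [0, 0, 0], 2]]}}

```text
time: 15.2
tcp_pos: [0.5067, 0.1183, 0.1327]
tcp_rot: [162.4, 0.2, 90.5]
force: [7.3, -10.3, -3.5]
grip_width: 0.0234
gripper_force: 41.8
```

```bash
python3 st.py
```

```text
t 15.20 hub [-0.0508 -0.0448  0.0583] ang -133.0 r 0.0723 load 11.3 radial 3.5 ax -5.5 grip 0.0234
[0.59,-0.52] [0.64,-0.46] [0.68,-0.39] [0.72,-0.32] [0.75,-0.24] [0.77,-0.16] [0.78,-0.08] [0.78,0.00] [0.78,0.09] [0.77,0.17] z 0.05
```

{"fn": "carry_out", "kwargs": {"steps": [[[0.59, -0.52, 0.05], [0, 0, 0], 2], [[0.64, -0.46, 0], [0, 0, 0], 2], [[0.68, -0.39, 0], [0, 0, 0], 2], [[0.72, -0.32, 0], [0, 0, 0], 2], [[0.75, -0.24, 0], [0, 0, 0], 2], [[0.77, -0.16, 0], [0, 0, 0], 2], [[0.78, -0.08, 0], [0, 0, 0], 2], [[0.78, 0, 0], [0, 0, 0], 2]]}}

```text
time: 15.87
tcp_pos: [0.4837, 0.1758, 0.1252]
tcp_rot: [162.7, 0.2, 90.4]
force: [2.7, -8.5, 2.1]
grip_width: 0.0233
gripper_force: 42.5
```

```bash
python3 st.py
```

```text
t 15.87 hub [-0.0746  0.0128  0.0579] ang 176.2 r 0.0733 load 8.3 radial -3.7 ax 1.2 grip 0.0233
[0.77,0.14] [0.75,0.22] [0.73,0.30] [0.69,0.37] [0.65,0.44] [0.60,0.51] [0.54,0.57] [0.48,0.62] [0.41,0.67] [0.34,0.71] z -0.01
```

{"fn": "carry_out", "kwargs": {"steps": [[[0.77, 0.14, 0], [0, 0, 0], 2], [[0.75, 0.22, 0], [0, 0, 0], 2], [[0.73, 0.3, 0], [0, 0, 0], 2], [[0.69, 0.37, 0], [0, 0, 0], 2], [[0.65, 0.44, 0], [0, 0, 0], 2], [[0.6, 0.51, 0], [0, 0, 0], 2], [[0.54, 0.57, 0], [0, 0, 0], 2], [[0.48, 0.62, 0], [0, 0, 0], 2]]}}

```text
time: 16.53
tcp_pos: [0.5091, 0.2298, 0.1329]
tcp_rot: [163.3, 0.0, 90.3]
force: [-11.2, 3.4, 7.8]
grip_width: 0.0236
gripper_force: 43.5
```

```bash
python3 st.py
```

```text
t 16.53 hub [-0.0477  0.0667  0.0575] ang 128.2 r 0.0747 load 4.4 radial 7.9 ax 10.7 grip 0.0236
[0.46,0.63] [0.39,0.68] [0.32,0.72] [0.24,0.75] [0.16,0.77] [0.08,0.78] [0.00,0.78] [-0.08,0.78] [-0.16,0.77] [-0.24,0.75] z -0.11
```

{"fn": "carry_out", "kwargs": {"steps": [[[0.48, 0.62, -0.05], [0, 0, 0], 2], [[0.4, 0.67, -0.05], [0, 0, 0], 2], [[0.33, 0.71, 0], [0, 0, 0], 2], [[0.26, 0.75, 0], [0, 0, 0], 2], [[0.18, 0.77, 0], [0, 0, 0], 2], [[0.1, 0.78, 0], [0, 0, 0], 2], [[0.02, 0.78, 0], [0, 0, 0], 2], [[-0.06, 0.78, 0], [0, 0, 0], 2]]}}

```text
time: 17.2
tcp_pos: [0.5678, 0.2469, 0.1513]
tcp_rot: [162.9, 0.0, 90.4]
force: [-3.0, -0.2, -1.9]
grip_width: 0.0235
gripper_force: 42.3
```

```bash
python3 st.py
```

```text
t 17.20 hub [0.0139 0.0834 0.0578] ang 78.4 r 0.0769 load 3.3 radial -0.9 ax -0.9 grip 0.0235
[-0.21,0.76] [-0.29,0.73] [-0.37,0.69] [-0.44,0.65] [-0.50,0.60] [-0.56,0.55] [-0.62,0.49] [-0.66,0.42] [-0.70,0.35] [-0.74,0.27] z 0.01
```

{"fn": "carry_out", "kwargs": {"steps": [[[-0.2, 0.76, 0], [0, 0, 0], 2], [[-0.28, 0.73, 0], [0, 0, 0], 2], [[-0.36, 0.69, 0], [0, 0, 0], 2], [[-0.43, 0.65, 0], [0, 0, 0], 2], [[-0.5, 0.6, 0], [0, 0, 0], 2], [[-0.56, 0.55, 0], [0, 0, 0], 2], [[-0.62, 0.49, 0], [0, 0, 0], 2]]}}

```text
time: 17.78
tcp_pos: [0.6124, 0.2181, 0.1654]
tcp_rot: [162.7, -0.1, 90.4]
force: [1.0, 4.7, -5.3]
grip_width: 0.0235
gripper_force: 41.9
```

```bash
python3 st.py 4; python3 - <<'E'
import numpy as np
from scipy.optimize import least_squares
D=np.loadtxt('log');P=D[:,1:3]
r=least_squares(lambda q:np.hypot(*(P-q[:2]).T)-.075,[0,0]);print(r.x,r.fun.round(4))
E
```

```text
t 17.78 hub [0.0605 0.0542 0.0581] ang 36.7 r 0.0773 load 4.1 radial 2.3 ax -5.4 grip 0.0235
[-0.43,0.30] [-0.45,0.27] [-0.47,0.23] [-0.48,0.20] [-0.50,0.17] [-0.51,0.13] [-0.51,0.10] [-0.52,0.06] [-0.52,0.02] [-0.52,-0.01] z 0.05
[0.00050684 0.0094982 ] [ 0.     -0.0003  0.0002 -0.0002  0.0001 -0.0002]
```

```bash
python3 st.py 3 8 .0005 .0095
```

```text
t 17.78 hub [0.0605 0.0542 0.0581] ang 36.7 r 0.0748 load 4.1 radial 2.3 ax -5.4 grip 0.0235
[-0.32,0.23] [-0.33,0.21] [-0.34,0.19] [-0.35,0.18] [-0.36,0.16] [-0.37,0.14] [-0.37,0.12] [-0.38,0.10] z 0.05
```

{"fn": "carry_out", "kwargs": {"steps": [[[-0.32, 0.23, 0.05], [0, 0, 0], 2], [[-0.33, 0.21, 0], [0, 0, 0], 2], [[-0.34, 0.19, 0], [0, 0, 0], 2], [[-0.35, 0.18, 0], [0, 0, 0], 2], [[-0.36, 0.16, 0], [0, 0, 0], 2], [[-0.37, 0.14, 0], [0, 0, 0], 2], [[-0.37, 0.12, 0], [0, 0, 0], 2]]}}

```text
time: 18.37
tcp_pos: [0.6241, 0.194, 0.1689]
tcp_rot: [162.7, -0.1, 90.4]
force: [1.9, 5.2, -2.9]
grip_width: 0.0233
gripper_force: 42.1
```

```bash
python3 st.py 3 6 .0005 .0095
```

```text
t 18.37 hub [0.0725 0.03   0.0581] ang 15.9 r 0.0749 load 4.7 radial 2.4 ax -3.3 grip 0.0233
[-0.38,0.10] [-0.38,0.08] [-0.39,0.06] [-0.39,0.04] [-0.39,0.02] [-0.39,0.00] z 0.03
```

{"fn": "carry_out", "kwargs": {"steps": [[[-0.38, 0.1, 0.03], [0, 0, 0], 2], [[-0.38, 0.08, 0], [0, 0, 0], 2], [[-0.39, 0.06, 0], [0, 0, 0], 2], [[-0.39, 0.04, 0], [0, 0, 0], 2], [[-0.39, 0.02, 0], [0, 0, 0], 2]]}}

```text
time: 18.78
tcp_pos: [0.627, 0.175, 0.1698]
tcp_rot: [162.7, -0.1, 90.4]
force: [0.5, 5.5, -1.6]
grip_width: 0.0237
gripper_force: 42.2
```

```bash
python3 st.py 3 6 .0005 .0095
```

```text
t 18.78 hub [0.0755 0.011  0.0581] ang 1.1 r 0.0750 load 5.5 radial 0.1 ax -1.7 grip 0.0237
[-0.39,-0.01] [-0.39,-0.03] [-0.39,-0.05] [-0.39,-0.07] [-0.38,-0.09] [-0.38,-0.11] z 0.02
```

{"fn": "carry_out", "kwargs": {"steps": [[[-0.39, -0.01, 0.02], [0, 0, 0], 2], [[-0.39, -0.03, 0], [0, 0, 0], 2], [[-0.39, -0.05, 0], [0, 0, 0], 2], [[-0.39, -0.07, 0], [0, 0, 0], 2], [[-0.38, -0.09, 0], [0, 0, 0], 2]]}}

```text
time: 19.2
tcp_pos: [0.6256, 0.1582, 0.1695]
tcp_rot: [162.5, -0.4, 90.4]
force: [1.8, 15.8, -3.4]
grip_width: 0.0237
gripper_force: 42.0
```

```bash
python3 st.py 3 6 .0005 .0095
```

```text
t 19.20 hub [ 0.0739 -0.0058  0.0582] ang -11.8 r 0.0750 load 15.7 radial -2.5 ax -3.8 grip 0.0237
[-0.37,-0.13] [-0.36,-0.15] [-0.35,-0.17] [-0.34,-0.19] [-0.33,-0.21] [-0.32,-0.23] z 0.04
```

Contact: the load jumped from 5.5 to 15.7 N within 13°, and there was no such load here a turn ago. I hold to let it settle.

{"fn": "carry_out", "kwargs": {"steps": [[[0, 0, 0], [0, 0, 0], 2], [[0, 0, 0], [0, 0, 0], 2], [[0, 0, 0], [0, 0, 0], 2]]}}

```text
time: 19.45
tcp_pos: [0.6257, 0.1588, 0.1695]
tcp_rot: [162.5, -0.4, 90.4]
force: [2.4, 15.6, -3.2]
grip_width: 0.0236
gripper_force: 42.0
```

```bash
python3 st.py 1 4 .0005 .0095
```

```text
t 19.45 hub [ 0.0741 -0.0052  0.0582] ang -11.3 r 0.0750 load 15.5 radial -1.6 ax -3.8 grip 0.0236
[-0.12,-0.05] [-0.12,-0.05] [-0.12,-0.06] [-0.12,-0.06] z 0.04
```

{"fn": "carry_out", "kwargs": {"steps": [[[-0.13, -0.04, 0], [0, 0, 0], 2], [[-0.13, -0.04, 0], [0, 0, 0], 2], [[-0.12, -0.04, 0], [0, 0, 0], 2], [[0, 0, 0], [0, 0, 0], 2]]}}

```text
time: 19.78
tcp_pos: [0.6252, 0.1559, 0.1694]
tcp_rot: [162.4, -0.5, 90.4]
force: [4.5, 16.7, -4.9]
grip_width: 0.0234
gripper_force: 41.9
```

```bash
python3 st.py 1 4 .0005 .0095
```

```text
t 19.78 hub [ 0.0735 -0.0081  0.0583] ang -13.5 r 0.0750 load 16.9 radial -1.0 ax -6.0 grip 0.0234
[-0.12,-0.05] [-0.12,-0.05] [-0.12,-0.06] [-0.12,-0.06] z 0.06
```

{"fn": "carry_out", "kwargs": {"steps": [[[-0.12, -0.05, 0.02], [0, 0, 0], 2], [[-0.12, -0.05, 0.02], [0, 0, 0], 2], [[-0.12, -0.05, 0.02], [0, 0, 0], 2], [[-0.12, -0.05, 0], [0, 0, 0], 2], [[0, 0, 0], [0, 0, 0], 2]]}}

```text
time: 20.2
tcp_pos: [0.6244, 0.1524, 0.1691]
tcp_rot: [162.3, -0.6, 90.4]
force: [4.6, 21.9, -2.7]
grip_width: 0.0237
gripper_force: 42.0
```

```bash
python3 st.py 1 4 .0005 .0095
```

```text
t 20.20 hub [ 0.0726 -0.0115  0.0583] ang -16.2 r 0.0751 load 22.0 radial -2.5 ax -4.0 grip 0.0237
[-0.11,-0.07] [-0.11,-0.07] [-0.11,-0.08] [-0.11,-0.08] z 0.04
```

{"fn": "carry_out", "kwargs": {"steps": [[[0, 0, 0], [0, 0, 0], 2], [[0, 0, 0], [0, 0, 0], 2], [[0, 0, 0], [0, 0, 0], 2]]}}

```text
time: 20.45
tcp_pos: [0.6244, 0.1526, 0.1691]
tcp_rot: [162.3, -0.6, 90.4]
force: [4.6, 20.0, -3.0]
grip_width: 0.0237
gripper_force: 42.0
```

```bash
python3 st.py 1 4 .0005 .0095
```

```text
t 20.45 hub [ 0.0726 -0.0113  0.0583] ang -16.1 r 0.0751 load 20.2 radial -2.0 ax -4.3 grip 0.0237
[-0.11,-0.07] [-0.11,-0.07] [-0.11,-0.07] [-0.11,-0.07] z 0.04
```

About 20 N at the knob, settled: firm and below the cracking load. I let go.

{"fn": "carry_out", "kwargs": {"steps": [[[0, 0, 0], [0, 0, 0], 6], [[0, 0, 0], [0, 0, 0], 6], [[0, 0, 0], [0, 0, 0], 6], [[0, 0, 0], [0, 0, 0], 6], [[0, 0, 0], [0, 0, 0], 6]]}}

```text
time: 20.87
tcp_pos: [0.6209, 0.1452, 0.1662]
tcp_rot: [162.9, 0.1, 90.3]
force: [-0.7, -0.4, 0.3]
grip_width: 0.06
gripper_force: 0.0
```

{"fn": "carry_out", "kwargs": {"steps": [[[0, 0, -1], [0, 0, 0], 6], [[0, 0, -2], [0, 0, 0], 6], [[0, 0, -3], [0, 0, 0], 6], [[0, 0, -3], [0, 0, 0], 6], [[0, 0, -3], [0, 0, 0], 6], [[0, 0, -2], [0, 0, 0], 6], [[0, 0, -1], [0, 0, 0], 6], [[0, 0, 0], [0, 0, 0], 6], [[0, 0, 0], [0, 0, 0], 6]]}}

```text
time: 21.62
tcp_pos: [0.5767, 0.1458, 0.3096]
tcp_rot: [162.8, 0.0, 90.4]
force: [0.1, 0.1, -0.3]
grip_width: 0.0595
gripper_force: 0.0
```

```bash
python3 - <<'E'
from h import *
o=bot.get_obs();im=bot.grab_frame('wrist')
print(o['time'],o['tcp_pos'],o['force'])
cv2.imwrite("pics/w7.png",np.hstack([cv2.resize(im,(448,336)),cv2.resize(bot.grab_frame('side')[130:264,180:320],(351,336),interpolation=cv2.INTER_CUBIC)]))
E
```

```text
21.6167 [0.5766596  0.14576195 0.30962724] [ 0.08481738  0.08701532 -0.27411548]
```

View pics/w7.png

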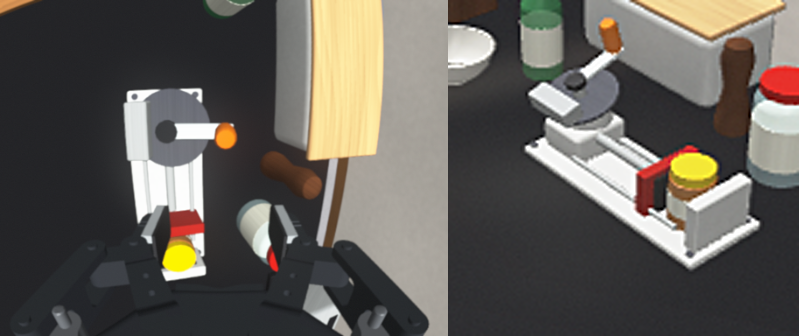

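The jar stands upright between the two jaws, the crank is free (the sprung arm relaxed), and the bystanders have not moved.

```bash
python3 -c "
from workcell import bot
print(bot.job_done())"
```

```text
the job is handed in; nothing more can be done
None
```

I stood the jar upright in the vise and clamped it at a measured 20 N or so at the knob (brief peak of 22 N). I then let go of the crank and handed the job in at about 21.6 s; no other objects were disturbed.

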